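Weigh a carton with a hand spring scale

TASK

Weigh the carton that has the carrying handle: take the hand spring scale out of its slanted rest, hook it under the middle of the handle and lift until the carton hangs level and well clear of the table (a good 3 cm) from the upright scale, and keep it still there for a couple of seconds so that the reading settles. Then set the carton down gently about where it stood, unhook, and lay the scale back in its rest. Leave everything else alone.

Things in the scene. Friction and masses are not known exactly. Their poses are not given: they have to be found in the camera images.
- rest: Fixed grey sheet-metal rest, 112x84 mm foot plate, about 105 mm tall. Origin: centre of its underside, z up. On a post it carries a shallow open trough that leans 35 degrees: the trough runs up towards the rest's -x side, along (-0.574, 0, 0.819) in the rest's frame, and its open side looks to (0.819, 0, 0.574).
- rest_seat (a point): Point of the rest where the centre of the scale's barrel end lies when put away: (12, 0, 62) mm in the rest's frame. Trough 36 mm wide between 3 mm cheeks 44 mm long and 18 mm high; at its foot two ledges with a slot for the hook's rod. The scale lies in it by its own weight; it goes in and out by a straight vertical move, its lean unchanged.
- scale: Loose hand spring scale, 0.23 kg. Origin: centre of the barrel's lower end; z along the barrel up to the grip. Grey barrel 22 mm (x) by 28 mm (y), z = 0 to 60 mm, white face on +x; black grip above it, z = 56 to 104 mm. Hook below, its mouth to +x. In the rest it leans 35 degrees, grip to the rest's -x, its y along the rest's y.
- scale_grip (a point): Middle of the scale's grip, on its axis, z = 82 mm in the scale's frame. The grip is 24 mm (x) by 32 mm (y): pinch it across y, the tool in line with the scale (leaning 35 degrees while it is in the rest). The rest leaves all of the scale above z = 46 mm free.
- scale_rod (a joint): How far the hook's rod is drawn out of the barrel against its spring, straight down the barrel, in m: 0 to 0.045 (stop). Spring 200 N/m (5 mm per newton), damped; 1 to 2 mm under the hook's own weight.
- hook_seat (a point): Lowest inner point of the hook, on the scale's axis, 49.5 mm below the barrel's end with the spring relaxed; moves with the rod. Hook of 5 mm round steel in the scale's x-z plane, inner radius 13.5 mm: it reaches 5 mm below this point; the tip, 18 mm to +x, rises 19 mm above it; the shank bows 18 mm to -x and is back on the axis 35 mm above it. A bar enters from +x over the tip.
- carton: Loose carton to weigh, 110 mm (x) by 160 mm (y) by 70 mm high, 0.38 to 0.77 kg, balanced below its handle. Origin: centre of its underside, z up. Rigid carrying handle on top, a 7 mm round grey bar along the carton's y: posts at y = -46 and +46 mm, the bar highest in the middle, falling 7 mm by y = 36 mm.
- handle_mid (a point): Underside of the carrying handle's bar at its middle, 44.5 mm above the carton's top, 114.5 mm above its underside: the hook bears here. Bar along the carton's y; open space below it.
- plain_carton: Bystander: smaller carton 100x130x50 mm without a handle. Origin: centre of its underside.
- label_roll: Bystander: roll of blank labels 69 mm across, 50 mm high. Origin: centre of its underside.
- tape_roll_clear: Bystander: roll of clear tape lying flat, 97 mm across, 48 mm high. Origin: centre of its underside.
- cutter_b: Bystander: blue knife with a slim handle, 22x153x18 mm, lying on the table. Origin: centre of its underside.
Things that resemble listed ones, but are neither listed nor needed, are in the scene too. What is meant by the scale is not orange, and is the larger of those in its own colour. What is shaped like the rest but green is not meant.

How it is judged:
By the outcome, as a careful person would: the job done as asked, in the order asked, and still so for the second after the job is handed in, with the robot touching nothing.
It also fails if it takes over 67 s, if anything falls off the work surface, if the arm or the gripper's body presses on something with over 40 N, if the wrist force passes 120 N, or if a joint passes its speed limit or range.

ROBOT

A 7-joint arm with a two-finger parallel gripper is mounted at the origin on a cart in front of the work surface, level with it; the furniture and walls round the work are solid. World frame = base frame: x ahead of the robot, y to its left, z up, the work surface at z = 0. Lengths are in m, angles in rad, forces in N, time in s.
With the tool pointing down it reaches from about 0.35 to 0.9 m from the base axis. Payload 8.1 kg.
Tool frame: the origin (TCP) lies at the very end of the fingers, on their centre line; the grasp point (between the pads) lies 19 mm behind it; z points along the fingers, y is the line along which they close (so a half turn about z gives the same grasp; the last joint's range is limited). The gripper opens to 92 mm and grips with 3 to 60 N. Pads are 19 mm wide; open, the fingers measure 130 mm over their backs; the gripper's body (75 mm by 190 mm) begins 47 mm behind the grasp point.
Start: joints at [1.189, 0.434, 0.025, 1.573, -0.012, 1.134, -0.075], TCP at [0.172, -0.601, 0.227] pointing down, gripper open.
Joint ranges: [-2.62, 2.62], [-0.44, 2.09], [-1.27, 1.32], [0.08, 2.57], [-1.32, 4.46], [0.12, 2], [-2.74, 2.74]. Speed limits (rad/s): [2.22, 2.22, 3.01, 3.01, 3.14, 3.14, 3.14].

INTERFACE

Orientations are given as a rotation vector (axis times angle).
In Python, from cell import arm gives the robot as it stands.
- The arm moves only by the shell command python3 -m pendant 'ROWS' [FORCE]. ROWS is a JSON object of lists of equal length, an entry for each row: "slide": the shift along the tool's x, y, z in units of 0.3 m (1.0 is 0.3 m), a list of three; "dr": the turn, a rotation vector about the tool's x, y, z in units of 0.12 rad (1.0 is 0.12 rad), a list of three; "claw": the opening, from 0 (shut) to 1 (fully open). In form: {"slide": [[tx, ty, tz], ...], "dr": [[ax, ay, az], ...], "claw": [claw, ...]}. A call has 1 to 10 rows; each row shifts and turns the commanded pose from where the row before left it, along the tool's axes as they then stand; what a row does not reach is not made up. A row lasts 1/10 s, in which the tool goes at most 50 mm and 8.59 degrees, less where a joint would pass 70% of its speed; a pose out of reach is approached as far as the arm can. A call with a number of a shift or a turn outside -1 to 1 is refused whole. A call with a gripper value outside its range is refused whole. The fingers move at their own pace and stop on an object; FORCE is the grip in N (left out, the last holds). Time passes only in rows, so rows that do not move let the fingers close. It gives the time, the measured TCP pose, the force, the opening and the grip force at its end, in the units of the state.
- arm.observe(): the state, without advancing time (a new reading comes with each control period).
- arm.get_image(name): name is "side" or "top" or "wrist"; returns the picture (480x640x3 uint8, red, green, blue); there is no depth.
- arm.calibration(name): a dict with "K" (3x3 intrinsics, pixels), "xyz" and "orientation" of the camera in the world. Camera axes: x right, y up, looking along -z (the intrinsics and any distortion apply to the point x, -y, -z); pixel columns grow to the right and rows downward; lengths in m; the calibration is good to about 2 mm. A picture is of the moment at which its call begins: read the wrist's pose just before it. calibration takes no time and is no camera call; for the wrist camera it gives the pose at the moment of the call.
- arm.sign_off(): hands the job in; it is judged then, once.
The state is a dict: "clock": time; "joints": joint angles; "dq": joint speeds; "joint_efforts": joint torques, N m; "position": TCP position; "ee_rot": TCP orientation; "force": force on the tool from outside, world axes, zero at the start; "ft_torque": the same for the moment, N m; "width": opening from 0.0 (shut) to 1.0 (fully open); "gripper_force": force on a finger pad.
Only numpy, scipy, OpenCV 4.12 (cv2) and the standard library are available. Lean on these libraries where they do the work, as an engineer would, in place of code of your own. Each camera call takes 0.05 s, during which the arm holds its last target. There are 200 camera calls.

## Working session

There is one attempt and no reset: what is moved stays moved. The work goes in short steps, Python scripts to look and compute and a shell command to move; the robot and the scene stay as the last step left them, time stands still between calls to the robot, and variables do not carry over. Pictures are saved under pics/ and viewed, at most 15 in all, crops included, and the job is handed in when it is done.

```bash
ls; mkdir -p pics
python3 - <<'E'
from cell import arm
import cv2
for n in("top","side"):
    im=arm.get_image(n); cv2.imwrite(f"pics/{n}0.png",im[:,:,::-1]); print(n,arm.calibration(n))
print(arm.observe())
E
```

```text
pics
top {'K': array([[609.517786  ,   0.        , 318.81765394],
       [  0.        , 609.517786  , 237.29865357],
       [  0.        ,   0.        ,   1.        ]]), 'xyz': array([0.32460063, 0.08144951, 1.37693734]), 'orientation': array([ 0.15209791, -0.14457302, -1.59377259])}
side {'K': array([[435.04220574,   0.        , 316.38540996],
       [  0.        , 435.04220574, 237.96868148],
       [  0.        ,   0.        ,   1.        ]]), 'xyz': array([ 0.33549094, -0.6667696 ,  0.63713011]), 'orientation': array([ 0.97336216, -0.14028426, -0.21378274])}
{'clock': 0.1, 'joints': array([ 1.18938409,  0.43513095,  0.02498196,  1.57397737, -0.01159566,
        1.13400916, -0.07507657]), 'dq': array([-3.00542219e-05, -3.44819424e-03, -4.45652832e-04, -9.16326428e-04,
       -2.44307484e-04,  3.91581690e-04,  1.32649136e-03]), 'joint_efforts': array([ 2.87833529e-03, -6.69124889e+01,  9.87818688e-01, -3.15140748e+01,
       -6.05910807e-02,  3.74767603e-02, -3.79594724e-05]), 'position': array([ 0.17182977, -0.60045116,  0.22604856]), 'ee_rot': array([-3.10979762e+00, -4.36273659e-01,  5.06297143e-04]), 'force': array([-0.94814629,  0.15231205, -0.16119663]), 'ft_torque': array([-0.02719387,  0.03449474,  0.03338855]), 'gripper_force': 0.0, 'width': 1.0022567560867672}
```

View pics/top0.png

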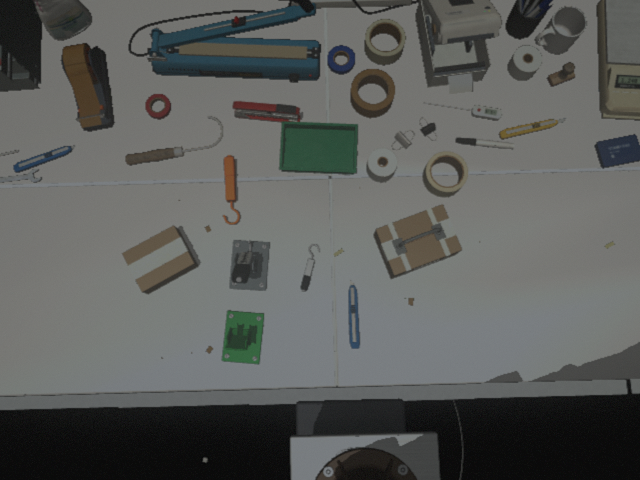

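View pics/side0.png

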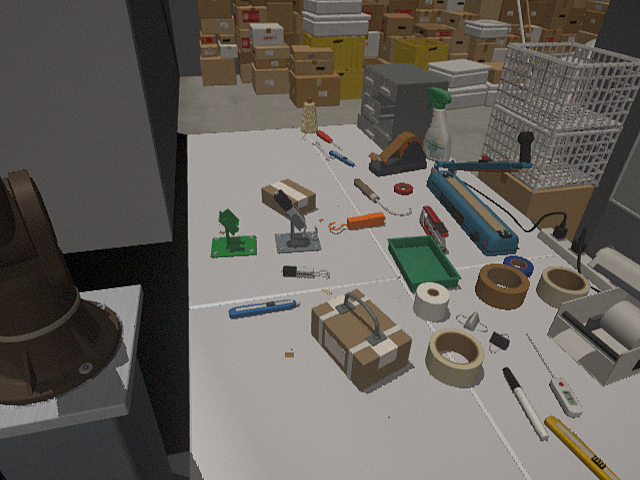

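The top view shows these candidates:
- Scale: in the grey rest at (245,265), small grey/black one on the table at (309,268), orange one at (230,188).
- Rest: grey at (249,265), green at (243,336).
- Carton: with handle at (418,241), plain at (161,259).

By the description I choose the scale in the grey rest. I'll check that in a close crop.

```bash
cat > h.py <<'E'
import numpy as np,cv2
from scipy.spatial.transform import Rotation as R
def ray(c,u,v):
    K=c["K"]; d=np.array([(u-K[0,2])/K[0,0],-(v-K[1,2])/K[1,1],-1.])
    return np.array(c["xyz"]),R.from_rotvec(c["orientation"]).apply(d)
def onz(c,u,v,z):
    o,d=ray(c,u,v); return o+d*(z-o[2])/d[2]
def proj(c,P):
    p=R.from_rotvec(c["orientation"]).inv().apply(np.array(P)-c["xyz"]); K=c["K"]
    return np.stack([K[0,0]*p[...,0]/-p[...,2]+K[0,2],K[1,1]*-p[...,1]/-p[...,2]+K[1,2]],-1)
def tri(rays):
    A=0;b=0
    for o,d in rays:
        d=d/np.linalg.norm(d);M=np.eye(3)-np.outer(d,d);A=A+M;b=b+M@o
    return np.linalg.solve(A,b)
E
python3 - <<'E'
import cv2,numpy as np
t=cv2.imread("pics/top0.png");s=cv2.imread("pics/side0.png")
a=cv2.resize(t[230:300,220:290],(400,400),interpolation=cv2.INTER_CUBIC)
b=cv2.resize(s[180:260,260:340],(400,400),interpolation=cv2.INTER_CUBIC)
c=cv2.resize(t[195:285,365:470],None,fx=2.2,fy=2.2,interpolation=cv2.INTER_CUBIC)[:198]
d=cv2.resize(s[280:395,300:420],None,fx=1.7,fy=1.7,interpolation=cv2.INTER_CUBIC)[:198]
o=np.zeros((600,800,3),np.uint8);o[:400,:400]=a;o[:400,400:]=b;o[400:400+c.shape[0],:c.shape[1]]=c;o[400:400+d.shape[0],400:400+d.shape[1]]=d
cv2.imwrite("pics/crop0.png",cv2.convertScaleAbs(o,alpha=1.5))
E
```

```text
(no output)
```

View pics/crop0.png

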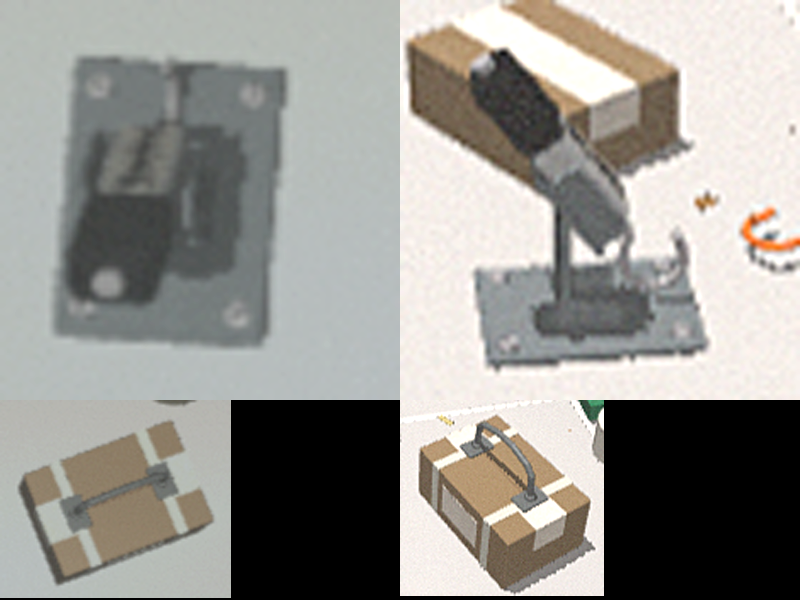

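The crop confirms it. The grey/black, larger scale leans in the grey rest with its grip (top ≈(239,275)) toward the robot and its hook pointing away. The handle bar runs about (401,238) to (440,228) in the top view.

Run:
```python
from cell import arm
from h import *
c=arm.calibration("top");s=arm.calibration("side");w=arm.calibration("wrist")
P=np.array([onz(c,*p,.003) for p in [(233.6,240.2),(269.9,241.9),(266.9,290.4),(229.6,288.6)]])
print("rest corners",P.round(4),P.mean(0), np.linalg.norm(np.diff(P,axis=0),axis=1))
for a,b in((0,3),(1,2)): d=P[a]-P[b];print("yaw",np.degrees(np.arctan2(d[1],d[0])))
# grip end centre: top px(238.5,279.5) side(357.. )
print("bar",[onz(c,*p,.118).round(4) for p in((401,238),(440,228))])
q=[(365+x/2.2,195+y/2.2) for x,y in((22,72),(172,20),(213,118),(62,178))]
C=np.array([onz(c,*p,.07) for p in q]);print(C.round(4),C.mean(0),np.linalg.norm(np.diff(C,axis=0),axis=1))
print("wrist",w); o=arm.observe(); Rt=R.from_rotvec(o["ee_rot"])
print("cam in tool",Rt.inv().apply(w["xyz"]-o["position"]),(Rt.inv()*R.from_rotvec(w["orientation"])).as_matrix().round(3)); print(Rt.as_matrix().round(3))
```

```text
rest corners [[0.5852 0.2801 0.003 ]
 [0.5788 0.1968 0.003 ]
 [0.4677 0.205  0.003 ]
 [0.4741 0.2893 0.003 ]] [0.52644698 0.24278896 0.003     ] [0.08352036 0.11146245 0.08455467]
yaw -4.73092854526465
yaw -4.19922828700231
bar [array([ 0.5579, -0.0883,  0.118 ]), array([ 0.577 , -0.1715,  0.118 ])]
[[ 0.5913 -0.0392  0.07  ]
 [ 0.6401 -0.1916  0.07  ]
 [ 0.5396 -0.2254  0.07  ]
 [ 0.4843 -0.0736  0.07  ]] [ 0.56380739 -0.13244228  0.07      ] [0.15997355 0.10607426 0.16157796]
wrist {'K': array([[349.02673503,   0.        , 319.25278968],
       [  0.        , 349.02673503, 244.18038311],
       [  0.        ,   0.        ,   1.        ]]), 'xyz': array([ 0.2494471 , -0.5789091 ,  0.38352906]), 'orientation': array([-0.25950931,  0.19876285, -1.28203035])}
cam in tool [ 0.08052776  0.00043075 -0.15749195] [[-0.001  0.954  0.3  ]
 [ 1.     0.001  0.001]
 [ 0.001  0.3   -0.954]]
[[ 0.961  0.275 -0.001]
 [ 0.275 -0.961  0.001]
 [-0.    -0.001 -1.   ]]
```

```bash
python3 -m pendant '{"slide":[[0.1,-0.07,-0.04],[0.1,-0.07,-0.04],[0.1,-0.07,-0.04],[0.1,-0.07,-0.04],[0.1,-0.07,-0.04],[0.1,-0.07,-0.04],[0.1,-0.07,-0.04],[0.1,-0.07,-0.04],[0.1,-0.07,0],[0.1,-0.07,0]],"dr":[[0,0,0],[0,0,0],[0,0,0],[0,0,0],[0,0,0],[0,0,0],[0,0,0],[0,0,0],[0,0,0],[0,0,0]],"claw":[1,1,1,1,1,1,1,1,1,1]}'
python3 -m pendant '{"slide":[[0.1,-0.08,0],[0.1,-0.08,0],[0.1,-0.08,0],[0.1,-0.08,0],[0.05,-0.08,0],[0,-0.05,0],[0,0,0],[0,0,0]],"dr":[[0,0,0],[0,0,0],[0,0,0],[0,0,0],[0,0,0],[0,0,0],[0,0,0],[0,0,0]],"claw":[1,1,1,1,1,1,1,1]}'
```

```text
clock: 1.1
position: [0.4033, -0.3152, 0.323]
ee_rot: [3.111, 0.436, 0.0]
force: [0.8, -0.4, 0.1]
width: 1.001
gripper_force: 0.0
clock: 1.9
position: [0.4946, -0.1507, 0.3227]
ee_rot: [3.111, 0.435, -0.001]
force: [-0.3, -0.8, -1.2]
width: 0.998
gripper_force: 0.0
```

```bash
cat > snap.py <<'E'
import sys,json,numpy as np,cv2
from cell import arm
n=sys.argv[1]; c=arm.calibration("wrist"); im=arm.get_image("wrist")
cv2.imwrite(f"pics/{n}.png",im[:,:,::-1]); json.dump({k:np.array(v).tolist() for k,v in c.items()},open(f"{n}.json","w"))
o=arm.observe(); print(n,o["position"].round(4),o["ee_rot"].round(4),o["joints"].round(2))
E
python3 snap.py w1
python3 -m pendant '{"slide":[[0.03,-0.13,0],[0.03,-0.13,0],[0.03,-0.13,0],[0.03,-0.13,0],[0.03,-0.13,0],[0.03,-0.13,0],[0.03,-0.13,0],[0.03,-0.13,0],[0.03,-0.13,0],[0.03,-0.13,0]],"dr":[[0,0,0],[0,0,0],[0,0,0],[0,0,0],[0,0,0],[0,0,0],[0,0,0],[0,0,0],[0,0,0],[0,0,0]],"claw":[1,1,1,1,1,1,1,1,1,1]}'
python3 -m pendant '{"slide":[[0,0,0],[0,0,0],[0,0,0],[0,0,0],[0,0,0],[0,0,0]],"dr":[[0,0,0.7],[0,0,0.7],[0,0,0.7],[0,0,0.87],[0,0,0],[0,0,0]],"claw":[1,1,1,1,1,1]}'
python3 snap.py w2
python3 -c "
import cv2,numpy as np
a=cv2.imread('pics/w1.png');b=cv2.imread('pics/w2.png')
cv2.imwrite('pics/w12.png',np.hstack([cv2.resize(a[:,:],(400,300),interpolation=cv2.INTER_AREA),cv2.resize(b,(400,300),interpolation=cv2.INTER_AREA)]))"
```

```text
w1 [ 0.4946 -0.1513  0.3227] [ 3.1107e+00  4.3280e-01 -7.0000e-04] [ 0.42  0.21 -0.28  1.66  0.06  1.28 -1.16]
clock: 2.95
position: [0.4754, 0.2499, 0.3227]
ee_rot: [3.111, 0.431, 0.001]
force: [1.1, 0.6, -0.9]
width: 0.999
gripper_force: 0.0
clock: 3.55
position: [0.4751, 0.2491, 0.3227]
ee_rot: [3.139, -0.12, 0.0]
force: [0.7, -0.4, 0.0]
width: 0.999
gripper_force: 0.0
w2 [0.475  0.2494 0.3227] [ 3.139e+00 -1.198e-01  2.000e-04] [-0.21  0.27 -0.47  1.61  0.12  1.3  -2.35]
```

View pics/w12.png

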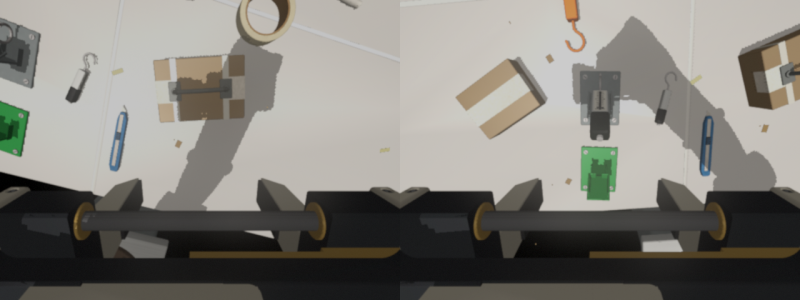

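The left half (w1) shows the carton with the bar at about (170–235, 90) in the half-size view. The right half (w2) shows the grey rest at (600,97) with the scale's grip at (600,130). I'll enlarge both.

```bash
python3 -c "
import cv2,numpy as np
a=cv2.imread('pics/w1.png');b=cv2.imread('pics/w2.png')
a=cv2.resize(a[70:210,235:435],None,fx=2.5,fy=2.5,interpolation=cv2.INTER_CUBIC)
b=cv2.resize(b[105:235,280:355],None,fx=4,fy=4,interpolation=cv2.INTER_CUBIC)
o=np.zeros((520,800,3),np.uint8);o[:350,:500]=a;o[:520,500:800]=b
cv2.imwrite('pics/w12c.png',cv2.convertScaleAbs(o,alpha=1.6))"
```

```text
(no output)
```

View pics/w12c.png

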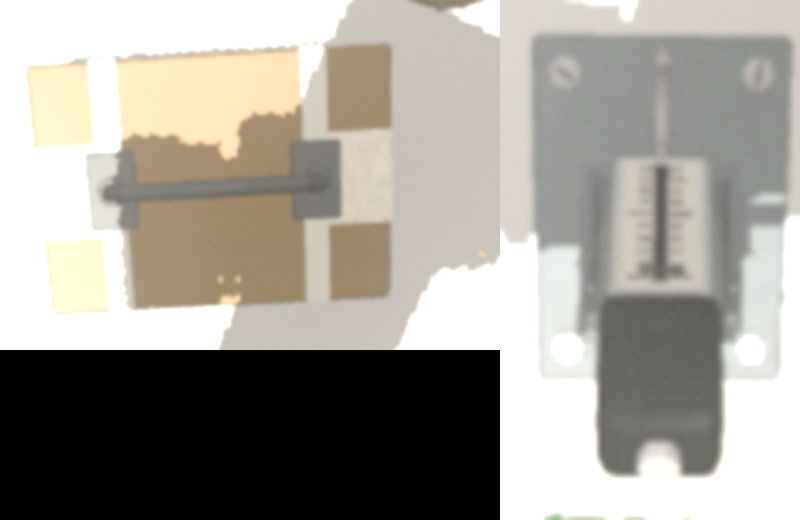

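Left: the carton's top-face corners in w1 are about (246,96), (391,88), (391,188) and (255,195), with post plates at (280,146) and (362,142). Right: the rest plate's corners in w2 are (288,114), (353,114), (349,199) and (290,199), and the scale is centred at column ~320.

Run:
```python
from h import *
import json
from cell import arm
L=lambda n:{k:np.array(v) for k,v in json.load(open(n+".json")).items()}
a,b=L("w1"),L("w2")
P=np.array([onz(b,*p,.003) for p in [(288.25,114),(353,114.5),(349.5,199.25),(290.25,199)]])
print("rest",P.round(4).tolist(),P.mean(0).round(4),np.linalg.norm(np.diff(P,axis=0),axis=1).round(4))
ang=lambda d:round(float(np.degrees(np.arctan2(d[1],d[0]))),2)
print("yaw",ang(P[0]-P[3]),ang(P[1]-P[2]),ang(P[0]-P[1])-90,ang(P[3]-P[2])-90)
C=np.array([onz(a,*p,.07) for p in [(246.2,96.4),(391.4,87.6),(390.6,188),(255,194.8)]])
print("carton",C.round(4).tolist(),C.mean(0).round(4),np.linalg.norm(np.diff(C,axis=0),axis=1).round(4))
print("yaw",ang(C[0]-C[3]),ang(C[1]-C[2]),ang(C[0]-C[1])-90,ang(C[3]-C[2])-90)
Q=np.array([onz(a,*p,.072) for p in[(280.2,146.4),(361.6,141.6)]]);print("plates",Q.round(4),Q.mean(0),ang(Q[0]-Q[1])-90)
Bm=[onz(a,235+x/2.5,70+y/2.5,.118) for x,y in((160,188),(215,185.5),(270,183.5))];print("bar",np.round(Bm,4))
# target: rest pose -> grasp TCP
r=np.array([.526,.2425,0])
t=arm.calibration("top")
for yaw in(-4.5,):
    Rr=R.from_euler("z",yaw,degrees=True); s=r+Rr.apply([.012,0,.062]); ax=Rr.apply([-.574,0,.819])
    print("tcp",s+ax*.063,"gripmid",s+ax*.082,"end",s+ax*.104, "proj end in w2",proj(b,s+ax*.104),"top",proj(t,s+ax*.104),"boundary face",proj(b,s+ax*.056+.011*Rr.apply([.819,0,.574])))
```

```text
rest [[0.5836, 0.2801, 0.003], [0.5766, 0.1973, 0.003], [0.4674, 0.2074, 0.003], [0.4741, 0.2887, 0.003]] [0.5254 0.2434 0.003 ] [0.0831 0.1096 0.0816]
yaw -4.53 -5.3 -4.849999999999994 -4.680000000000007
carton [[0.5882, -0.0418, 0.07], [0.6396, -0.1907, 0.07], [0.5372, -0.2258, 0.07], [0.4859, -0.0747, 0.07]] [ 0.5627 -0.1333  0.07  ] [0.1575 0.1083 0.1597]
yaw 17.79 18.92 19.060000000000002 18.730000000000004
plates [[ 0.5476 -0.0902  0.072 ]
 [ 0.5776 -0.1768  0.072 ]] [ 0.5625793  -0.13349079  0.072     ] 19.099999999999994
bar [[ 0.5566 -0.1123  0.118 ]
 [ 0.5635 -0.1332  0.118 ]
 [ 0.5703 -0.1541  0.118 ]]
tcp [0.50191248 0.24439573 0.113597  ] gripmid [0.4910401 0.2452514 0.129158 ] end [0.47845103 0.24624219 0.147176  ] proj end in w2 [321.38615749 217.30250215] top [240.05148693 278.46206298] boundary face [321.30439032 175.58061715]
```

```bash
cat > go.py <<'E'
# usage: go.py x y z yaw lean  -> slide (units, in tool axes) and dr (units) still needed to reach this TCP pose
import sys; from h import *; from cell import arm
x,y,z,yaw,lean=map(float,sys.argv[1:6]); o=arm.observe(); A=R.from_rotvec(o["ee_rot"])
T=R.from_euler("z",yaw,degrees=True)*R.from_matrix(np.diag([1.,-1,-1]))*R.from_euler("y",lean,degrees=True)
d=np.array([x,y,z])-o["position"]
print("pos",o["position"].round(4),"d",d.round(4),"| slide now-axes",(A.inv().apply(d)/.3).round(3),"| slide target-axes",(T.inv().apply(d)/.3).round(3),"| dr",((A.inv()*T).as_rotvec()/.12).round(3),"F",o["force"].round(2),"T",o["ft_torque"].round(2),"w",round(o["width"]*92,1),"clk",o["clock"],"q",o["joints"].round(2))
E
python3 -m pendant '{"slide":[[0,0,0],[0,0,0],[0,0,0],[0,0,0],[0,0,0],[0,0,0],[0,0,0],[0,0,0],[0,0,0]],"dr":[[0,0.4,0],[0,0.8,0],[0,0.8,0],[0,0.8,0],[0,0.8,0],[0,0.8,0],[0,0.7,0.04],[0,0,0],[0,0,0]],"claw":[1,1,1,1,1,1,1,1,1]}'
python3 go.py .433 .2506 .212 -4.7 35
```

```text
clock: 4.5
position: [0.4828, 0.242, 0.3306]
ee_rot: [3.025, -0.091, 0.775]
force: [0.9, 0.6, 0.4]
width: 1.0
gripper_force: 0.0
pos [0.4828 0.242  0.3306] d [-0.0498  0.0086 -0.1186] | slide now-axes [-0.337 -0.02   0.266] | slide target-axes [-0.364 -0.015  0.228] | dr [-0.076  0.909  0.162] F [0.93 0.57 0.44] T [0.05 0.58 0.  ] w 92.0 clk 4.5 q [-0.66  0.02 -0.17  1.98  0.51  0.89 -2.73]
```

Joint 7 is at its limit, so I'll use the half-turned grasp instead.

```bash
python3 -m pendant '{"slide":[[0,0,0],[0,0,0],[0,0,0],[0,0,0],[0,0,0]],"dr":[[0,-0.8,-0.3],[0,-0.8,-0.6],[0,-0.8,-0.6],[0,-0.8,-0.6],[0,-0.8,-0.6]],"claw":[1,1,1,1,1]}' | head -3
python3 -m pendant '{"slide":[[0,0,0],[0,0,0],[0,0,0],[0,0,0],[0,0,0],[0,0,0],[0,0,0],[0,0,0],[0,0,0],[0,0,0]],"dr":[[0,0,-1],[0,0,-1],[0,0,-1],[0,0,-1],[0,0,-1],[0,0,-1],[0,0,-1],[0,0,-1],[0,0,-1],[0,0,-1]],"claw":[1,1,1,1,1,1,1,1,1,1]}' | head -3
python3 -m pendant '{"slide":[[0,0,0],[0,0,0],[0,0,0],[0,0,0],[0,0,0],[0,0,0],[0,0,0],[0,0,0],[0,0,0],[0,0,0]],"dr":[[0,0,-1],[0,0,-1],[0,0,-1],[0,0,-1],[0,0,-1],[0,0,-1],[0,0,-1],[0,0,-1],[0,0,-1],[0,0,-1]],"claw":[1,1,1,1,1,1,1,1,1,1]}' | head -3
python3 go.py .433 .2506 .212 175.3 0;python3 go.py .433 .2506 .212 175.3 -35
```

```text
clock: 5.0
position: [0.4842, 0.2404, 0.3308]
ee_rot: [3.044, 0.385, 0.016]
clock: 6.0
position: [0.484, 0.2404, 0.3302]
ee_rot: [2.297, 2.042, -0.047]
clock: 7.0
position: [0.484, 0.2403, 0.3304]
ee_rot: [0.75, 3.009, -0.098]
pos [0.484  0.2403 0.3304] d [-0.051   0.0103 -0.1184] | slide now-axes [ 0.187 -0.029  0.387] | slide target-axes [0.172 0.02  0.395] | dr [-0.517  0.347 -3.383] F [0.94 0.09 0.11] T [ 0.13 -0.14  0.01] w 91.9 clk 7.0 q [-0.25  0.28 -0.47  1.58  0.2   1.35  0.33]
pos [0.484  0.2403 0.3304] d [-0.051   0.0103 -0.1184] | slide now-axes [ 0.187 -0.029  0.387] | slide target-axes [0.367 0.02  0.224] | dr [-1.531 -4.671 -3.112] F [0.94 0.09 0.11] T [ 0.13 -0.14  0.01] w 91.9 clk 7.0 q [-0.25  0.28 -0.47  1.58  0.2   1.35  0.33]
```

```bash
python3 -m pendant '{"slide":[[0,0,0],[0,0,0],[0,0,0],[0,0,0],[0,0,0],[0,0,0],[0,0,0],[0,0,0]],"dr":[[-0.255,-0.78,-0.52],[-0.255,-0.78,-0.52],[-0.255,-0.78,-0.52],[-0.255,-0.78,-0.52],[-0.255,-0.78,-0.52],[-0.255,-0.78,-0.52],[0,0,0],[0,0,0]],"claw":[1,1,1,1,1,1,1,1]}' | head -3
python3 go.py .433 .2506 .212 175.3 -35
```

```text
clock: 7.8
position: [0.4837, 0.2403, 0.3305]
ee_rot: [0.11, 2.527, -0.038]
pos [0.4837 0.2403 0.3305] d [-0.0507  0.0103 -0.1185] | slide now-axes [0.367 0.02  0.225] | slide target-axes [0.367 0.02  0.225] | dr [-0.045  0.012 -0.026] F [ 0.89 -0.37  0.8 ] T [0.11 0.51 0.02] w 92.0 clk 7.8 q [-0.36  0.02 -0.54  2.03  0.7   0.86  0.18]
```

```bash
python3 -m pendant '{"slide":[[0.06,0,0.04],[0.06,0,0.04],[0.06,0.01,0.04],[0.06,0.01,0.04],[0.06,0,0.04],[0.067,0,0.025],[0,0,0],[0,0,0]],"dr":[[-0.045,0.012,-0.026],[0,0,0],[0,0,0],[0,0,0],[0,0,0],[0,0,0],[0,0,0],[0,0,0]],"claw":[1,1,1,1,1,1,1,1]}' | head -3
python3 go.py .433 .2506 .212 175.3 -35
python3 snap.py w3
```

```text
clock: 8.6
position: [0.4341, 0.2514, 0.2123]
ee_rot: [0.103, 2.528, -0.032]
pos [0.4341 0.2514 0.2123] d [-0.0011 -0.0008 -0.0003] | slide now-axes [ 0.003 -0.003 -0.001] | slide target-axes [ 0.003 -0.003 -0.001] | dr [0.005 0.01  0.004] F [0.01 0.29 0.48] T [0.16 0.45 0.02] w 92.1 clk 8.6 q [-0.49  0.14 -0.59  2.26  1.01  0.77 -0.33]
w3 [0.4343 0.2514 0.2127] [ 0.1035  2.5268 -0.0313] [-0.49  0.14 -0.59  2.26  1.01  0.77 -0.33]
```

View pics/w3.png

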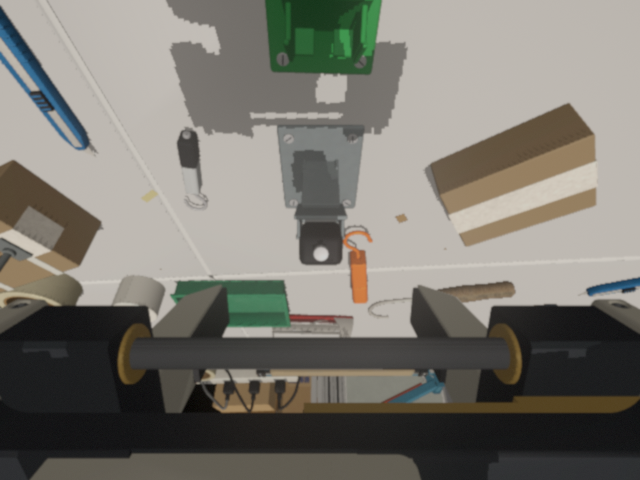

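The wrist view shows the grip's end at (321,240), on the fingers' centre line at column 320, and nothing lies between. I'll go in along the axis.

```bash
python3 -c "
from h import *;import json
b={k:np.array(v) for k,v in json.load(open('w3.json')).items()}
Rr=R.from_euler('z',-4.7,degrees=True);s=np.array([.5255,.2435,0])+Rr.apply([.012,0,.062]);ax=Rr.apply([-.574,0,.819]);print(proj(b,s+ax*.104),s+ax*.063)"
python3 -m pendant '{"slide":[[0.003,-0.003,0.06],[0,0,0.06],[0,0,0.06],[0,0,0.06],[0,0,0.06],[0,0,0.06],[0,0,0.039],[0,0,0],[0,0,0]],"dr":[[0,0,0],[0,0,0],[0,0,0],[0,0,0],[0,0,0],[0,0,0],[0,0,0],[0,0,0],[0,0,0]],"claw":[1,1,1,1,1,1,1,1,1]}' 
python3 go.py .5015 .245 .1136 175.3 -35
```

```text
[319.82524065 253.15786185] [0.50141925 0.2454798  0.113597  ]
clock: 9.55
position: [0.5017, 0.2446, 0.1142]
ee_rot: [0.103, 2.526, -0.032]
force: [-0.9, 1.0, -0.4]
width: 1.0
gripper_force: 0.0
pos [0.5017 0.2446 0.1142] d [-0.0002  0.0004 -0.0006] | slide now-axes [0.002 0.001 0.001] | slide target-axes [0.002 0.001 0.001] | dr [0.009 0.026 0.004] F [-0.87  0.99 -0.39] T [ 0.18  0.57 -0.02] w 92.0 clk 9.55 q [-0.49  0.39 -0.48  2.29  1.44  0.68 -0.67]
```

```bash
python3 -m pendant '{"slide":[[0,0,0],[0,0,0],[0,0,0],[0,0,0],[0,0,0],[0,0,0],[0,0,0],[0,0,0]],"dr":[[0,0,0],[0,0,0],[0,0,0],[0,0,0],[0,0,0],[0,0,0],[0,0,0],[0,0,0]],"claw":[0.2,0.2,0.2,0.2,0.2,0.2,0.2,0.2]}' 35
python3 go.py .5015 .245 .1136 175.3 -35
```

```text
clock: 10.35
position: [0.5007, 0.2448, 0.1134]
ee_rot: [0.1, 2.527, -0.031]
force: [1.0, 1.2, -0.3]
width: 0.354
gripper_force: 10.4
pos [0.5007 0.2448 0.1134] d [0.0008 0.0002 0.0002] | slide now-axes [-0.002  0.001  0.001] | slide target-axes [-0.002  0.001  0.001] | dr [0.016 0.018 0.02 ] F [ 1.04  1.17 -0.28] T [0.83 0.44 0.5 ] w 32.6 clk 10.35 q [-0.49  0.39 -0.48  2.29  1.44  0.68 -0.68]
```

```bash
python3 -m pendant '{"slide":[[0,0,0],[0,0,0],[-0.006,0,-0.008],[-0.011,0,-0.016],[-0.023,0,-0.033],[-0.034,0,-0.049],[-0.034,0,-0.049],[-0.034,0,-0.049],[-0.034,0,-0.049],[-0.034,0,-0.049]],"dr":[[0,0,0],[0,0,0],[0,0,0],[0,0,0],[0,0,0],[0,0,0],[0,0,0],[0,0,0],[0,0,0],[0,0,0]],"claw":[0.2,0.2,0.2,0.2,0.2,0.2,0.2,0.2,0.2,0.2]}' 40
python3 -m pendant '{"slide":[[-0.034,0,-0.049],[-0.034,0,-0.049],[-0.034,0,-0.049],[0,0,0],[0,0,0]],"dr":[[0,0,0],[0,0,0],[0,0,0],[0,0,0],[0,0,0]],"claw":[0.2,0.2,0.2,0.2,0.2]}'
python3 go.py .43 .18 .28 198.5 0
python3 -c "
from cell import arm;import cv2
cv2.imwrite('pics/side1.png',cv2.resize(arm.get_image('side')[60:260,180:440],(780,600))[:,:,::-1])"
```

```text
clock: 11.35
position: [0.4997, 0.2443, 0.2247]
ee_rot: [0.1, 2.527, -0.032]
force: [0.3, 0.5, -2.2]
width: 0.344
gripper_force: 40.0
clock: 11.85
position: [0.4996, 0.2443, 0.2773]
ee_rot: [0.101, 2.526, -0.032]
force: [-0.3, -0.6, -2.6]
width: 0.345
gripper_force: 40.0
pos [0.4996 0.2443 0.2773] d [-0.0696 -0.0643  0.0027] | slide now-axes [ 0.17  -0.232 -0.131] | slide target-axes [ 0.288 -0.13  -0.009] | dr [-1.029  5.042 -3.25 ] F [-0.34 -0.61 -2.62] T [0.18 0.9  0.02] w 31.8 clk 11.85 q [-0.36  0.11 -0.55  2.09  0.85  0.78  0.02]
```

View pics/side1.png

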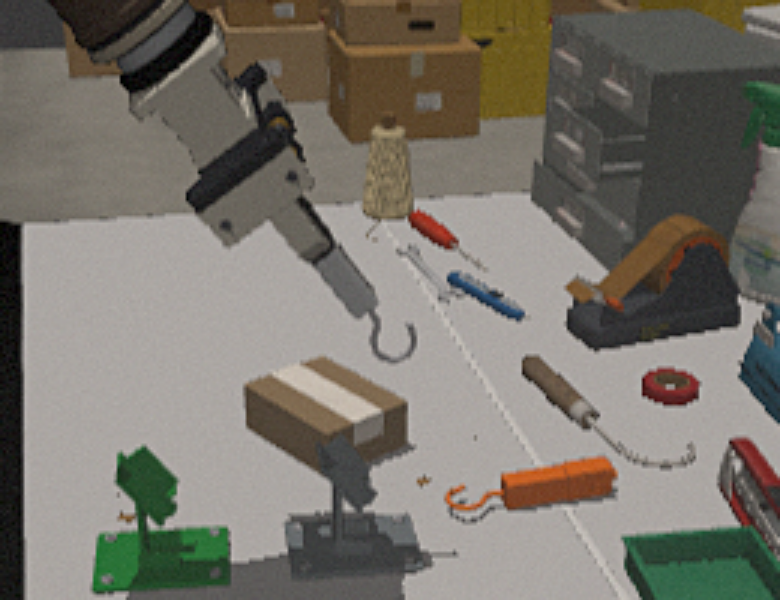

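The side view shows the scale held in line with the gripper, with its hook free at about (392,340) in the crop. The rest is empty and undisturbed. Next I'll set the scale upright, at yaw 198.8.

```bash
python3 -m pendant '{"slide":[[0,0,-0.05],[0,0,-0.05],[0,0,0],[0,0,0],[0,0,0],[0,0,0],[0,0,0],[0,0,0],[0,0,0],[0,0,0]],"dr":[[-0.07,0.36,-0.23],[-0.16,0.78,-0.505],[-0.16,0.78,-0.505],[-0.16,0.78,-0.505],[-0.16,0.78,-0.505],[-0.16,0.78,-0.505],[-0.16,0.78,-0.505],[0,0,0],[0,0,0],[0,0,0]],"claw":[0.2,0.2,0.2,0.2,0.2,0.2,0.2,0.2,0.2,0.2]}' |head -3
python3 go.py .5201 -.148 .30 198.9 0
```

```text
clock: 12.9
position: [0.4839, 0.2451, 0.299]
ee_rot: [-0.483, 3.086, -0.007]
pos [0.4839 0.2451 0.299 ] d [ 0.0362 -0.3931  0.001 ] | slide now-axes [ 2.860e-01 -1.285e+00  1.000e-03] | slide target-axes [ 0.31  -1.279 -0.003] | dr [-0.059  0.142 -0.16 ] F [ 0.02  0.02 -2.4 ] T [ 0.15 -0.08  0.01] w 31.9 clk 12.9 q [-0.14  0.29 -0.57  1.64  0.18  1.24  1.14]
```

```bash
python3 -m pendant '{"slide":[[0,0,0],[0.02,-0.06,0],[0.02,-0.1,0],[0.025,-0.1,0],[0.025,-0.1,0],[0.025,-0.1,0],[0.025,-0.1,0],[0.025,-0.1,0],[0.025,-0.1,0],[0.025,-0.1,0]],"dr":[[-0.059,0.142,-0.16],[0,0,0],[0,0,0],[0,0,0],[0,0,0],[0,0,0],[0,0,0],[0,0,0],[0,0,0],[0,0,0]],"claw":[0.2,0.2,0.2,0.2,0.2,0.2,0.2,0.2,0.2,0.2]}' |head -3
python3 -m pendant '{"slide":[[0.025,-0.1,0],[0.025,-0.1,0],[0.025,-0.1,0],[0.02,-0.08,0],[0,-0.04,0],[0,0,0],[0,0,0],[0,0,0],[0,0,0]],"dr":[[0,0,0],[0,0,0],[0,0,0],[0,0,0],[0,0,0],[0,0,0],[0,0,0],[0,0,0],[0,0,0]],"claw":[0.2,0.2,0.2,0.2,0.2,0.2,0.2,0.2,0.2]}' |head -3
python3 go.py .5201 -.148 .2065 198.9 0
```

```text
clock: 13.9
position: [0.507, -0.021, 0.2999]
ee_rot: [-0.517, 3.098, 0.0]
clock: 14.8
position: [0.5213, -0.1469, 0.2995]
ee_rot: [0.519, -3.098, -0.002]
pos [ 0.5213 -0.1469  0.2995] d [-0.0012 -0.0011 -0.093 ] | slide now-axes [ 0.005 -0.002  0.31 ] | slide target-axes [ 0.005 -0.002  0.31 ] | dr [ 0.009 -0.     0.018] F [ 1.03  0.34 -2.1 ] T [ 0.09 -0.15 -0.02] w 32.2 clk 14.8 q [ 0.46  0.28 -0.37  1.64  0.1   1.24  1.98]
```

```bash
python3 -m pendant '{"slide":[[0.005,-0.002,0.04],[0,0,0.06],[0,0,0.06],[0,0,0.06],[0,0,0.05],[0,0,0.04],[0,0,0],[0,0,0],[0,0,0]],"dr":[[0,0,0],[0,0,0],[0,0,0],[0,0,0],[0,0,0],[0,0,0],[0,0,0],[0,0,0],[0,0,0]],"claw":[0.2,0.2,0.2,0.2,0.2,0.2,0.2,0.2,0.2]}' |head -5
python3 go.py .5201 -.148 .2065 198.9 0
python3 - <<'E'
from cell import arm;import cv2;from h import *
im=arm.get_image('side');cv2.imwrite('pics/s2.png',im[:,:,::-1]);c=arm.calibration('side')
cv2.imwrite('pics/side2.png',cv2.resize(im[210:350,290:430],(600,600),interpolation=cv2.INTER_CUBIC)[:,:,::-1])
Rc=R.from_euler('z',18.9,degrees=True);o=arm.observe()['position'];b=np.array([.5627,-.1334,0])
f=lambda P:((proj(c,P)-[290,210])*600/140).round(1)
for z in(0,-30,-49.5,-51,-56): print("axis",z,f(o+[0,0,(z-63)/1000]))
for x,z in((18,-32),(18,-30.5)): print("tip",f(o+Rc.apply([x/1e3,0,(z-63)/1e3])))
print("bar mid c",f(b+[0,0,.118]),"bar ends y=+-36",[f(b+Rc.apply([0,s*.036,.111])) for s in(-1,1)])
for z in (.1145,.1215): print(f(b+[0,0,z]))
E
```

```text
clock: 15.7
position: [0.5205, -0.1495, 0.2071]
ee_rot: [-0.516, 3.098, 0.001]
force: [0.0, 0.3, -2.2]
width: 0.347
pos [ 0.5205 -0.1495  0.2071] d [-0.0004  0.0015 -0.0006] | slide now-axes [-0.     0.005  0.002] | slide target-axes [-0.     0.005  0.002] | dr [0.002 0.007 0.   ] F [ 0.02  0.27 -2.23] T [ 0.1  -0.13  0.05] w 31.9 clk 15.7 q [ 0.46  0.35 -0.36  1.78  0.14  1.04  1.95]
axis 0 [223.6 392.7]
axis -30 [219.5 448.9]
axis -49.5 [216.9 484.2]
axis -51 [216.7 486.8]
axis -56 [216.1 495.7]
tip [255.3 436.2]
tip [255.6 433.5]
bar mid c [307.1 399.2] bar ends y=+-36 [array([361.2, 464.7]), array([253.8, 362.5])]
[306.5 405.6]
[307.8 392.8]
```

View pics/side2.png

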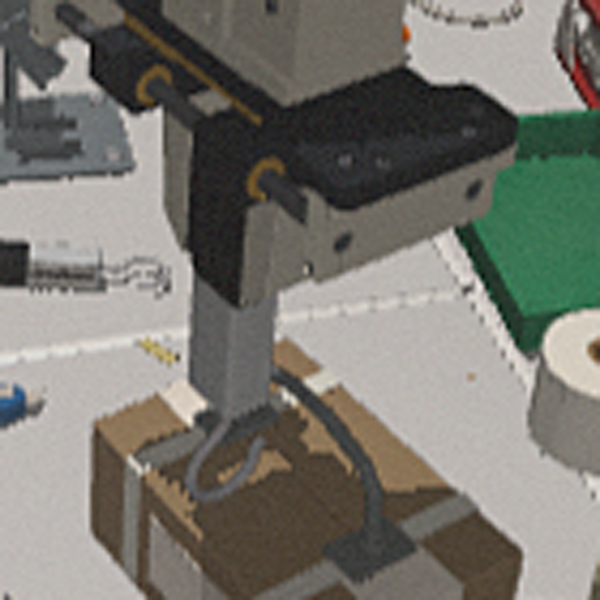

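The crop shows the hook hanging in front of the bar: bottom at about (212,500), tip at about (260,440), bar passing about (307,393). I'll check the bar and tip numerically in the same image.

Run:
```python
import cv2,numpy as np
g=cv2.imread('pics/s2.png').max(2)
print("cols 356..366 rows 294..310");print(g[294:311,355:370:2])
print("hook rows 308..330, cols 332..356");print(g[308:330,332:356])
```

```text
cols 356..366 rows 294..310
[[149 145 137 140 145 197 184 191]
 [111 146 137 139 136 169 190 184]
 [ 70 119 144 137 134 183 192 189]
 [ 71  63 125 146 176 204 199 189]
 [ 57  58  70 197 204 201 200 195]
 [ 60  63  59 184 205 204 213 153]
 [144  50  62  97 215 204 147 121]
 [152 115  58  50 163 171  98 134]
 [114 196  70  56  74 142 142 134]
 [112 169 147  66  62 118 147 138]
 [110 100 165  73  62  70 130 145]
 [103  85 115 123  62  64  90 141]
 [ 86  70  78 148  73  68  70 148]
 [ 74  75  80 120 121  67  71 124]
 [ 77  80  78  78 147  71  70  78]
 [ 78  78  74  83 144 125  67  65]
 [ 80  77  72 121 146 145  59  66]]
hook rows 308..330, cols 332..356
[[155 201 231 110  47  65  62  65  64  81  99  95  52  61  67  59  64  64
   60  71  72  68  62  77]
 [144 123 168 108  82  68  59  56  78 107 107  86  58  53  65  59  66  68
   71  68  75  79  67  78]
 [117  70  93 113 114  97  59  71  99 110 103  60  56  65  71  73  78  67
   70  77  74  83  72  80]
 [ 98 105 112 108 113 114  66  97 115 106  70  60  63  67  71  67  80  66
   84  75  82  77  77  77]
 [111 108 110 112 107  98  86 113 112 
[... 1080 characters left out ...]
81  99  92  79  77  71  69  76  73  95 101 102  95  98  76  75  71
   76  76  78  76  78  81]
 [ 74 123  92  91  81  77  69  80  87  97 104 104  84  78  74  76  79  78
   80  82  77  74  83  78]
 [115 149  71  93  90  85  96  97  96 103  87  85  74  78  77  80  78  79
   80  85  79  75  75  78]
 [148 143  58  80  81  89  91  90  84  85  78  79  81  79  79  76  79  76
   74  74  83  84  77  77]
 [144 147 120 119  73  80  86  78  81  72  79  80  77  81  84  78  77  83
   78  76  74  81  84  80]
 [143 143 152 112  72  79  83  79  76  77  79  81  79  77  77  81  80  75
   80  83  75  81  82  76]
 [140 110 108  72  74  78  76  79  80  83  78  82  77  81  77  81  77  73
   82  82  81  83  82  76]]
```

```bash
python3 -m pendant '{"slide":[[-0.02,0.005,0],[-0.02,0,0],[-0.02,0,0],[-0.02,0,0],[-0.02,0,0],[-0.023,0,0],[0,0,0],[0,0,0]],"dr":[[0,0,0],[0,0,0],[0,0,0],[0,0,0],[0,0,0],[0,0,0],[0,0,0],[0,0,0]],"claw":[0.2,0.2,0.2,0.2,0.2,0.2,0.2,0.2]}' 
python3 go.py .5627 -.1334 .2071 198.9 0
python3 - <<'E'
from cell import arm;import cv2
im=arm.get_image('side');cv2.imwrite('pics/side3.png',cv2.resize(im[260:350,310:430],(800,600),interpolation=cv2.INTER_CUBIC)[:,:,::-1])
E
```

```text
clock: 16.55
position: [0.5544, -0.136, 0.2061]
ee_rot: [0.516, -3.098, -0.002]
force: [0.1, -0.2, -3.4]
width: 0.346
gripper_force: 40.0
pos [ 0.5544 -0.136   0.2061] d [0.0083 0.0026 0.001 ] | slide now-axes [-0.029 -0.001 -0.003] | slide target-axes [-0.029 -0.001 -0.003] | dr [ 0.009 -0.006  0.002] F [ 0.13 -0.2  -3.39] T [ 0.09 -0.09 -0.02] w 31.8 clk 16.55 q [ 0.41  0.4  -0.36  1.71  0.16  1.06  1.9 ]
```

View pics/side3.png

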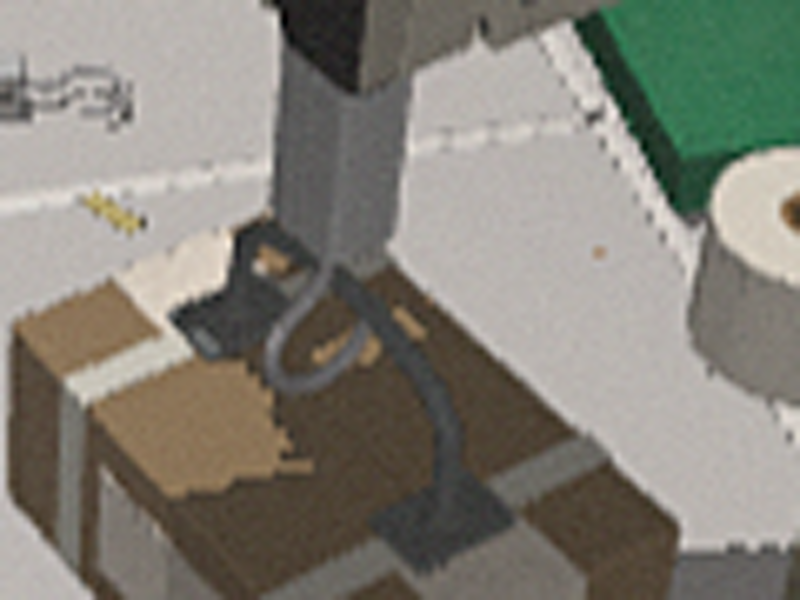

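The hook is under the bar at (345,290) in the crop, with its tip past it. There is no side force and the carton hasn't moved. Now I'll raise it.

```bash
python3 -m pendant '{"slide":[[-0.01,0,-0.013],[-0.01,0,-0.013],[-0.009,0,-0.013],[0,0,-0.013],[0,0,-0.013],[0,0,-0.013],[0,0,-0.013],[0,0,-0.013],[0,0,-0.01],[0,0,0]],"dr":[[0,0,0],[0,0,0],[0,0,0],[0,0,0],[0,0,0],[0,0,0],[0,0,0],[0,0,0],[0,0,0],[0,0,0]],"claw":[0.2,0.2,0.2,0.2,0.2,0.2,0.2,0.2,0.2,0.2]}' 45
python3 go.py .5627 -.1334 .2071 198.9 0
python3 -m pendant '{"slide":[[0,0,-0.01],[0,0,-0.01],[0,0,-0.01],[0,0,-0.01],[0,0,-0.01],[0,0,-0.01],[0,0,-0.01],[0,0,-0.01],[0,0,0],[0,0,0]],"dr":[[0,0,0],[0,0,0],[0,0,0],[0,0,0],[0,0,0],[0,0,0],[0,0,0],[0,0,0],[0,0,0],[0,0,0]],"claw":[0.2,0.2,0.2,0.2,0.2,0.2,0.2,0.2,0.2,0.2]}' 
python3 go.py .5627 -.1334 .2071 198.9 0
```

```text
clock: 17.6
position: [0.5625, -0.1334, 0.2407]
ee_rot: [0.515, -3.098, -0.001]
force: [0.1, 0.3, -4.7]
width: 0.346
gripper_force: 45.0
pos [ 0.5625 -0.1334  0.2407] d [ 0.0002 -0.     -0.0336] | slide now-axes [-0.001 -0.     0.112] | slide target-axes [-0.    -0.     0.112] | dr [ 0.007 -0.004 -0.001] F [ 0.07  0.26 -4.69] T [ 0.   -0.16 -0.01] w 31.8 clk 17.6 q [ 0.41  0.38 -0.36  1.65  0.14  1.14  1.91]
clock: 18.6
position: [0.5627, -0.1333, 0.2645]
ee_rot: [0.516, -3.099, -0.001]
force: [0.5, 0.1, -9.1]
width: 0.346
gripper_force: 45.0
pos [ 0.5627 -0.1333  0.2645] d [ 0.     -0.0001 -0.0574] | slide now-axes [-0.    -0.001  0.191] | slide target-axes [ 0.    -0.     0.191] | dr [ 0.008 -0.002 -0.   ] F [ 0.53  0.15 -9.14] T [ 0.11 -0.13  0.05] w 31.8 clk 18.6 q [ 0.41  0.36 -0.36  1.61  0.13  1.2   1.91]
```

```bash
python3 -m pendant '{"slide":[[0,0,-0.007],[0,0,-0.007],[0,0,-0.007],[0,0,-0.007],[0,0,-0.007],[0,0,-0.007],[0,0,-0.014],[0,0,-0.014],[0,0,-0.014],[0,0,-0.014]],"dr":[[0,0,0],[0,0,0],[0,0,0],[0,0,0],[0,0,0],[0,0,0],[0,0,0],[0,0,0],[0,0,0],[0,0,0]],"claw":[0.2,0.2,0.2,0.2,0.2,0.2,0.2,0.2,0.2,0.2]}' 
python3 -m pendant '{"slide":[[0,0,-0.014],[0,0,-0.014],[0,0,-0.014],[0,0,-0.014],[0,0,-0.014],[0,0,-0.007],[0,0,-0.004],[0,0,0],[0,0,0],[0,0,0]],"dr":[[0,0,0],[0,0,0],[0,0,0],[0,0,0],[0,0,0],[0,0,0],[0,0,0],[0,0,0],[0,0,0],[0,0,0]],"claw":[0.2,0.2,0.2,0.2,0.2,0.2,0.2,0.2,0.2,0.2]}' 
python3 go.py .5627 -.1334 .2071 198.9 0
python3 - <<'E'
from cell import arm;import cv2
im=arm.get_image('side');cv2.imwrite('pics/side4.png',cv2.resize(im[190:400,270:470],(570,600),interpolation=cv2.INTER_CUBIC)[:,:,::-1])
E
```

```text
clock: 19.6
position: [0.5628, -0.1334, 0.2944]
ee_rot: [0.516, -3.099, -0.001]
force: [0.0, -0.6, -8.0]
width: 0.346
gripper_force: 45.0
clock: 20.6
position: [0.5626, -0.1334, 0.318]
ee_rot: [0.516, -3.098, -0.002]
force: [0.0, 0.0, -7.7]
width: 0.347
gripper_force: 45.0
pos [ 0.5626 -0.1334  0.318 ] d [ 1.000e-04 -0.000e+00 -1.109e-01] | slide now-axes [-0.001 -0.001  0.37 ] | slide target-axes [-0.   -0.    0.37] | dr [ 0.009 -0.006 -0.001] F [ 0.01  0.01 -7.73] T [ 0.11 -0.15 -0.04] w 31.9 clk 20.6 q [ 0.41  0.33 -0.37  1.52  0.12  1.31  1.93]
```

View pics/side4.png

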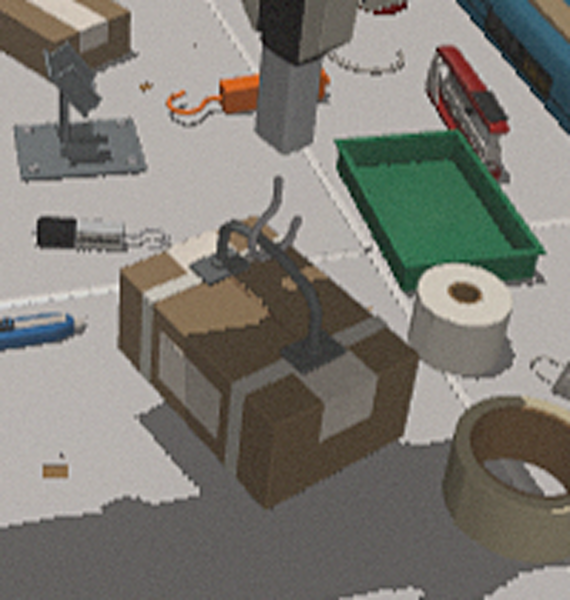

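The carton hangs well clear of the table, with its shadow separated, and the hook bears at about (268,240) in the crop. I'll hold still and check that it's level.

```bash
for i in 1 2 3; do python3 -m pendant '{"slide":[[0,0,0],[0,0,0],[0,0,0],[0,0,0],[0,0,0],[0,0,0],[0,0,0],[0,0,0],[0,0,0],[0,0,0]],"dr":[[0,0,0],[0,0,0],[0,0,0],[0,0,0],[0,0,0],[0,0,0],[0,0,0],[0,0,0],[0,0,0],[0,0,0]],"claw":[0.2,0.2,0.2,0.2,0.2,0.2,0.2,0.2,0.2,0.2]}' | grep -E "pos|force"; done
python3 - <<'E'
from cell import arm;import cv2;from h import *
im=arm.get_image('side');cv2.imwrite('pics/s5.png',im[:,:,::-1]);c=arm.calibration('side')
p=cv2.imread('pics/s5.png');t=cv2.imread('pics/side4.png')
print("motion since 3 s", np.abs(cv2.resize(p[190:400,270:470],(570,600),interpolation=cv2.INTER_CUBIC).astype(int)-t).mean())
Rc=R.from_euler('z',18.9,degrees=True)
for h in(.055,.06,.065):
  print(h,[((proj(c,np.array([.5627,-.1334,h+z])+Rc.apply([x,y,0]))-[270,190])*[570/200,600/210]).round(0).tolist() for x,y,z in((-.055,.08,.07),(-.055,-.08,.07),(.055,-.08,.07),(-.055,-.08,0),(.055,-.08,0),(0,0,.1145))])
E
```

```text
position: [0.5627, -0.1334, 0.3182]
force: [-0.3, -0.2, -7.4]
gripper_force: 45.0
position: [0.5627, -0.1334, 0.3182]
force: [0.3, -1.1, -7.8]
gripper_force: 45.0
position: [0.5627, -0.1334, 0.3182]
force: [-0.4, 0.4, -7.7]
gripper_force: 45.0
motion since 3 s 2.7359269005847953
0.055 [[117.0, 273.0], [273.0, 434.0], [419.0, 360.0], [262.0, 519.0], [402.0, 443.0], [268.0, 258.0]]
0.06 [[117.0, 267.0], [273.0, 428.0], [421.0, 354.0], [263.0, 513.0], [403.0, 437.0], [269.0, 252.0]]
0.065 [[117.0, 261.0], [274.0, 421.0], [422.0, 348.0], [264.0, 507.0], [405.0, 431.0], [270.0, 245.0]]
```

It's level (the corners match a level carton about 61 mm up) and still. The load is ≈5.4 N, so about 0.55 kg. Now I'll set it down gently.

```bash
python3 -m pendant '{"slide":[[0,0,0.006],[0,0,0.012],[0,0,0.018],[0,0,0.02],[0,0,0.02],[0,0,0.02],[0,0,0.02],[0,0,0.018],[0,0,0.012],[0,0,0.008]],"dr":[[0,0,0],[0,0,0],[0,0,0],[0,0,0],[0,0,0],[0,0,0],[0,0,0],[0,0,0],[0,0,0],[0,0,0]],"claw":[0.2,0.2,0.2,0.2,0.2,0.2,0.2,0.2,0.2,0.2]}' | grep -E "pos|force"
python3 -m pendant '{"slide":[[0,0,0.006],[0,0,0.006],[0,0,0.006],[0,0,0.006],[0,0,0.006],[0,0,0.006],[0,0,0.006],[0,0,0.006],[0,0,0.006],[0,0,0.006]],"dr":[[0,0,0],[0,0,0],[0,0,0],[0,0,0],[0,0,0],[0,0,0],[0,0,0],[0,0,0],[0,0,0],[0,0,0]],"claw":[0.2,0.2,0.2,0.2,0.2,0.2,0.2,0.2,0.2,0.2]}' | grep -E "pos|force"
python3 -m pendant '{"slide":[[0,0,0.012],[0,0,0.012],[0,0,0.012],[0,0,0.012],[0,0,0.012],[0,0,0.012],[0,0,0.012],[0,0,0.012],[0,0,0.008],[0,0,0]],"dr":[[0,0,0],[0,0,0],[0,0,0],[0,0,0],[0,0,0],[0,0,0],[0,0,0],[0,0,0],[0,0,0],[0,0,0]],"claw":[0.2,0.2,0.2,0.2,0.2,0.2,0.2,0.2,0.2,0.2]}' | grep -E "pos|force"
python3 go.py .5544 -.136 .2065 198.9 0
python3 - <<'E'
from cell import arm;import cv2
im=arm.get_image('side');cv2.imwrite('pics/side6.png',cv2.resize(im[260:350,310:430],(800,600),interpolation=cv2.INTER_CUBIC)[:,:,::-1])
a=cv2.imread('pics/side3.png').astype(int);b=cv2.imread('pics/side6.png').astype(int)
print("carton change",abs(a-b)[400:,:].mean(),[abs(np_).mean() for np_ in (a[420:580,0:300]-b[420:580,0:300],)])
E
```

```text
position: [0.5626, -0.1333, 0.2716]
force: [0.5, 0.1, -6.8]
gripper_force: 45.0
position: [0.5627, -0.1333, 0.2539]
force: [-0.1, 0.4, -7.7]
gripper_force: 45.0
position: [0.5626, -0.1333, 0.2225]
force: [0.1, 0.2, -1.5]
gripper_force: 45.0
pos [ 0.5626 -0.1333  0.2225] d [-0.0082 -0.0027 -0.016 ] | slide now-axes [0.029 0.    0.053] | slide target-axes [0.029 0.    0.053] | dr [ 0.009 -0.005 -0.001] F [ 0.11  0.18 -1.49] T [ 0.11 -0.1  -0.03] w 32.0 clk 26.7 q [ 0.4   0.39 -0.36  1.67  0.15  1.11  1.9 ]
carton change 4.791839583333333 [np.float64(4.951256944444444)]
```

Down and slack. Unhook by reversing the entry path.

```bash
python3 -m pendant '{"slide":[[0,0,0.013],[0.01,0,0.013],[0.01,0,0.013],[0.009,0,0.014],[0,0,0],[0,0,0],[0,0,0]],"dr":[[0,0,0],[0,0,0],[0,0,0],[0,0,0],[0,0,0],[0,0,0],[0,0,0]],"claw":[0.2,0.2,0.2,0.2,0.2,0.2,0.2]}' | grep -E "pos|force"
python3 go.py .5201 -.148 .2065 198.9 0
python3 - <<'E'
from cell import arm;import cv2
im=arm.get_image('side');cv2.imwrite('pics/s7.png',im[:,:,::-1])
cv2.imwrite('pics/side7.png',cv2.resize(im[260:350,310:430],(800,600),interpolation=cv2.INTER_CUBIC)[:,:,::-1])
E
```

```text
position: [0.5546, -0.1361, 0.2071]
force: [0.4, 0.1, -1.7]
gripper_force: 45.0
pos [ 0.5546 -0.1361  0.2071] d [-0.0345 -0.0119 -0.0006] | slide now-axes [ 0.122 -0.     0.002] | slide target-axes [ 0.122 -0.     0.002] | dr [ 0.006  0.001 -0.001] F [ 0.4   0.1  -1.71] T [ 0.16 -0.19  0.  ] w 31.9 clk 27.45 q [ 0.41  0.39 -0.36  1.71  0.15  1.07  1.9 ]
```

View pics/side7.png

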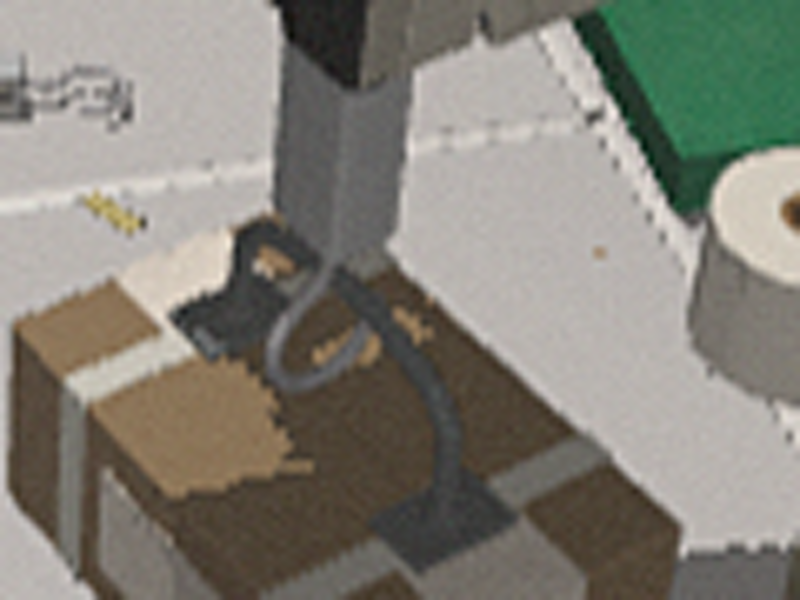

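The view is nearly the same as at entry: the carton is at its old place and the hook tip is under the bar at (365,335). I'll back out and rise.

```bash
python3 -m pendant '{"slide":[[0,0,0.003],[0.015,0,0],[0.02,0,0],[0.02,0,0],[0.02,0,0],[0.02,0,0],[0.025,0,0],[0,0,0]],"dr":[[0,0,0],[0,0,0],[0,0,0],[0,0,0],[0,0,0],[0,0,0],[0,0,0],[0,0,0]],"claw":[0.2,0.2,0.2,0.2,0.2,0.2,0.2,0.2]}' | grep -E "pos|force"
python3 -m pendant '{"slide":[[0,0,-0.04],[0,0,-0.06],[0,0,-0.06],[0,0,-0.06],[0,0,-0.06],[0,0,-0.03],[0,0,0]],"dr":[[0,0,0],[0,0,0],[0,0,0],[0,0,0],[0,0,0],[0,0,0],[0,0,0]],"claw":[0.2,0.2,0.2,0.2,0.2,0.2,0.2]}' | grep -E "pos|force"
python3 go.py .4839 .2451 .299 198.9 0
```

```text
position: [0.5192, -0.1484, 0.2061]
force: [-1.3, 0.1, -2.2]
gripper_force: 45.0
position: [0.5213, -0.1477, 0.3007]
force: [-0.4, -0.0, -2.7]
gripper_force: 45.0
pos [ 0.5213 -0.1477  0.3007] d [-0.0374  0.3928 -0.0017] | slide now-axes [-0.306  1.279  0.006] | slide target-axes [-0.306  1.279  0.006] | dr [-0.005  0.019  0.002] F [-0.4 -0.  -2.7] T [ 0.14 -0.14 -0.01] w 31.9 clk 29.0 q [ 0.47  0.27 -0.37  1.64  0.1   1.24  1.98]
```

```bash
python3 -m pendant '{"slide":[[-0.015,0.06,0],[-0.024,0.1,0],[-0.024,0.1,0],[-0.024,0.1,0],[-0.024,0.1,0],[-0.024,0.1,0],[-0.024,0.1,0],[-0.024,0.1,0],[-0.024,0.1,0],[-0.024,0.1,0]],"dr":[[0,0,0],[0,0,0],[0,0,0],[0,0,0],[0,0,0],[0,0,0],[0,0,0],[0,0,0],[0,0,0],[0,0,0]],"claw":[0.2,0.2,0.2,0.2,0.2,0.2,0.2,0.2,0.2,0.2]}' | grep -E "pos"
python3 -m pendant '{"slide":[[-0.024,0.1,0],[-0.024,0.1,0],[-0.024,0.08,0],[0,0.04,0],[0,0,0],[0,0,0]],"dr":[[0,0,0],[0,0,0],[0,0,0],[0,0,0],[0,0,0],[0,0,0]],"claw":[0.2,0.2,0.2,0.2,0.2,0.2]}' | grep -E "pos"
python3 go.py .5012 .2447 .2773 175.3 -35
```

```text
position: [0.4921, 0.1482, 0.2984]
position: [0.4821, 0.2437, 0.2988]
pos [0.4821 0.2437 0.2988] d [ 0.0191  0.001  -0.0215] | slide now-axes [-0.061 -0.017  0.072] | slide target-axes [-0.011  0.009  0.095] | dr [ 1.044 -5.028  3.321] F [-0.41 -0.51 -3.34] T [ 0.06 -0.18 -0.02] w 31.9 clk 30.6 q [-0.13  0.3  -0.57  1.63  0.17  1.26  1.17]
```

```bash
python3 -m pendant '{"slide":[[0,0,0],[0,0,0],[0,0,0],[0,0,0],[0,0,0],[0,0,0],[0,0,0],[0,0,0],[0,0,0]],"dr":[[0.05,-0.23,0.15],[0.166,-0.8,0.53],[0.166,-0.8,0.53],[0.166,-0.8,0.53],[0.166,-0.8,0.53],[0.166,-0.8,0.53],[0.166,-0.8,0.52],[0,0,0],[0,0,0]],"claw":[0.2,0.2,0.2,0.2,0.2,0.2,0.2,0.2,0.2]}' | grep -E "pos"
python3 go.py .5012 .2447 .2773 175.3 -35
```

```text
position: [0.4821, 0.2431, 0.2989]
pos [0.4821 0.2431 0.2989] d [ 0.0191  0.0016 -0.0216] | slide now-axes [-0.013  0.01   0.095] | slide target-axes [-0.01   0.01   0.095] | dr [ 0.007 -0.191  0.14 ] F [ 0.63 -0.27 -1.75] T [ 0.19  0.8  -0.01] w 32.2 clk 31.5 q [-0.35  0.06 -0.55  2.06  0.74  0.82  0.14]
```

```bash
python3 -m pendant '{"slide":[[-0.005,0.005,0.03],[-0.005,0.005,0.035],[0,0,0.03],[0,0,0],[0,0,0]],"dr":[[0.007,-0.19,0.14],[0,0,0],[0,0,0],[0,0,0],[0,0,0]],"claw":[0.2,0.2,0.2,0.2,0.2]}' | grep -E "pos"
python3 go.py .5010 .2447 .1136 175.3 -35
python3 snap.py w4
python3 - <<'E'
from cell import arm;import cv2
im=arm.get_image('top');cv2.imwrite('pics/t4.png',im[:,:,::-1])
E
```

```text
position: [0.5012, 0.2453, 0.2768]
pos [0.5012 0.2453 0.2768] d [-0.0002 -0.0006 -0.1632] | slide now-axes [ 0.313 -0.003  0.445] | slide target-axes [ 0.312 -0.002  0.445] | dr [ 0.002  0.006 -0.026] F [ 0.22 -0.06 -2.41] T [0.2  0.91 0.  ] w 31.8 clk 32.0 q [-0.37  0.11 -0.54  2.09  0.85  0.78  0.02]
w4 [0.5011 0.2456 0.2771] [ 0.1074  2.5274 -0.0305] [-0.37  0.11 -0.54  2.09  0.85  0.78  0.02]
```

```bash
python3 -m pendant '{"slide":[[0.015,-0.002,0.02],[0.029,-0.001,0.041],[0.029,0,0.041],[0.029,0,0.041],[0.029,0,0.041],[0.029,0,0.041],[0.029,0,0.041],[0.015,0,0.021],[0,0,0],[0,0,0]],"dr":[[0,0,-0.026],[0,0,0],[0,0,0],[0,0,0],[0,0,0],[0,0,0],[0,0,0],[0,0,0],[0,0,0],[0,0,0]],"claw":[0.2,0.2,0.2,0.2,0.2,0.2,0.2,0.2,0.2,0.2]}' | grep -E "pos|force"
python3 go.py .5009 .2447 .1136 175.3 -35
python3 go.py .5009 .2447 .1136 175.3 -35
```

```text
position: [0.5002, 0.2453, 0.1716]
force: [0.9, 0.6, -1.5]
gripper_force: 45.0
pos [0.5002 0.2453 0.1716] d [ 0.0007 -0.0006 -0.058 ] | slide now-axes [ 0.109 -0.002  0.16 ] | slide target-axes [ 0.109 -0.002  0.16 ] | dr [0.013 0.015 0.004] F [ 0.89  0.56 -1.5 ] T [ 0.18  0.83 -0.04] w 31.8 clk 33.1 q [-0.45  0.27 -0.49  2.23  1.2   0.68 -0.41]
pos [0.5002 0.2453 0.1716] d [ 0.0007 -0.0006 -0.058 ] | slide now-axes [ 0.109 -0.002  0.16 ] | slide target-axes [ 0.109 -0.002  0.16 ] | dr [0.013 0.015 0.004] F [ 0.89  0.56 -1.5 ] T [ 0.18  0.83 -0.04] w 31.8 clk 33.1 q [-0.45  0.27 -0.49  2.23  1.2   0.68 -0.41]
```

```bash
python3 -m pendant '{"slide":[[0.011,-0.002,0.016],[0.011,0,0.016],[0.011,0,0.016],[0.011,0,0.016],[0.011,0,0.016],[0.011,0,0.016],[0.011,0,0.016],[0,0,0],[0,0,0]],"dr":[[0,0,0],[0,0,0],[0,0,0],[0,0,0],[0,0,0],[0,0,0],[0,0,0],[0,0,0],[0,0,0]],"claw":[0.2,0.2,0.2,0.2,0.2,0.2,0.2,0.2,0.2]}' | grep -E "pos|force"
python3 go.py .5009 .2447 .1136 175.3 -35
```

```text
position: [0.5006, 0.2444, 0.1306]
force: [-0.5, 0.5, -1.7]
gripper_force: 45.0
pos [0.5006 0.2444 0.1306] d [ 0.0003  0.0003 -0.017 ] | slide now-axes [0.032 0.001 0.047] | slide target-axes [0.032 0.001 0.047] | dr [0.008 0.015 0.002] F [-0.52  0.52 -1.67] T [0.19 0.87 0.02] w 31.9 clk 34.0 q [-0.49  0.35 -0.47  2.27  1.37  0.67 -0.6 ]
```

```bash
python3 -m pendant '{"slide":[[0.007,0.001,0.01],[0.007,0,0.01],[0.007,0,0.01],[0.005,0,0.007],[0.003,0,0.005],[0.003,0,0.005],[0,0,0],[0,0,0]],"dr":[[0,0,0],[0,0,0],[0,0,0],[0,0,0],[0,0,0],[0,0,0],[0,0,0],[0,0,0]],"claw":[0.2,0.2,0.2,0.2,0.2,0.2,0.2,0.2]}' | grep -E "pos|force"
python3 go.py .5009 .2447 .1136 175.3 -35
```

```text
position: [0.501, 0.2447, 0.1138]
force: [0.2, 0.2, -1.7]
gripper_force: 45.0
pos [0.501  0.2447 0.1138] d [-0.0001 -0.     -0.0002] | slide now-axes [ 0.001 -0.     0.   ] | slide target-axes [ 0.001 -0.     0.   ] | dr [ 0.009  0.018 -0.002] F [ 0.17  0.19 -1.67] T [0.15 0.84 0.02] w 31.6 clk 34.8 q [-0.5   0.39 -0.46  2.29  1.44  0.67 -0.67]
```

```bash
python3 -m pendant '{"slide":[[0.002,0,0.003],[0.001,0,0.001],[0,0,0],[0,0,0]],"dr":[[0,0,0],[0,0,0],[0,0,0],[0,0,0]],"claw":[0.2,0.2,0.2,0.2]}' | grep -E "pos|force"
python3 go.py .5009 .2447 .1136 175.3 -35
python3 - <<'E'
from cell import arm;import cv2
im=arm.get_image('side');cv2.imwrite('pics/side8.png',cv2.resize(im[170:260,260:350],(600,600),interpolation=cv2.INTER_CUBIC)[:,:,::-1])
E
```

```text
position: [0.501, 0.2449, 0.1134]
force: [-8.5, -2.8, 11.9]
gripper_force: 45.0
pos [0.501  0.2449 0.1134] d [-0.0001 -0.0002  0.0002] | slide now-axes [-0.    -0.001 -0.001] | slide target-axes [-0.    -0.001 -0.001] | dr [ 0.013  0.034 -0.001] F [-8.45 -2.82 11.94] T [-0.57  0.56 -0.53] w 31.6 clk 35.2 q [-0.5   0.39 -0.46  2.29  1.45  0.67 -0.68]
```

View pics/side8.png

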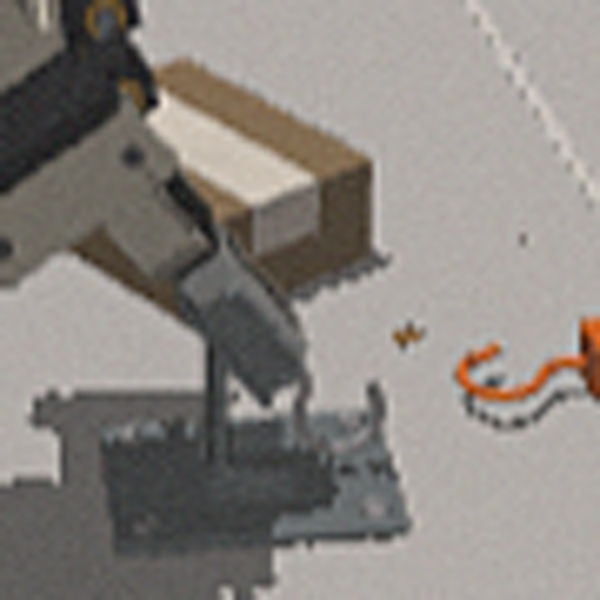

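The scale is seated in the trough with its hook in the slot (hook tip at (375,390)), and contact is felt. I'll release and retreat along the tool axis.

```bash
python3 -m pendant '{"slide":[[-0.001,0,-0.001],[0,0,0],[0,0,0]],"dr":[[0,0,0],[0,0,0],[0,0,0]],"claw":[0.2,0.2,0.2]}' 8 | grep -E "pos|force"
python3 -m pendant '{"slide":[[0,0,0],[0,0,0],[0,0,0],[0,0,0],[0,0,0],[0,0,0],[0,0,0],[0,0,0]],"dr":[[0,0,0],[0,0,0],[0,0,0],[0,0,0],[0,0,0],[0,0,0],[0,0,0],[0,0,0]],"claw":[0.4,0.5,0.7,1,1,1,1,1]}'
python3 -m pendant '{"slide":[[0,0,-0.03],[0,0,-0.06],[0,0,-0.06],[0,0,-0.06],[0,0,-0.06],[0,0,-0.06],[0,0,-0.06],[0,0,-0.06],[0,0,0],[0,0,0]],"dr":[[0,0,0],[0,0,0],[0,0,0],[0,0,0],[0,0,0],[0,0,0],[0,0,0],[0,0,0],[0,0,0],[0,0,0]],"claw":[1,1,1,1,1,1,1,1,1,1]}'
python3 - <<'E'
from cell import arm;import cv2,numpy as np
s0=cv2.imread("pics/side0.png");t0=cv2.imread("pics/top0.png")
s=arm.get_image('side')[:,:,::-1]
a=np.hstack([cv2.resize(x[175:265,260:345],(400,400),interpolation=cv2.INTER_CUBIC) for x in(s0,s)])
b=np.hstack([cv2.resize(x[275:400,300:425],(200,200)) for x in(s0,s)])
b=np.hstack([b,np.zeros((200,400,3),np.uint8)])
cv2.imwrite('pics/fin.png',np.vstack([a,b]))
E
```

```text
position: [0.5011, 0.245, 0.1134]
force: [-6.5, -0.1, 8.5]
gripper_force: 8.0
clock: 36.35
position: [0.501, 0.2447, 0.1126]
ee_rot: [0.103, 2.527, -0.031]
force: [0.5, 0.8, -0.2]
width: 0.956
gripper_force: 0.0
clock: 37.35
position: [0.4238, 0.2508, 0.2232]
ee_rot: [0.104, 2.526, -0.031]
force: [0.4, -0.4, 0.1]
width: 0.999
gripper_force: 0.0
```

View pics/fin.png

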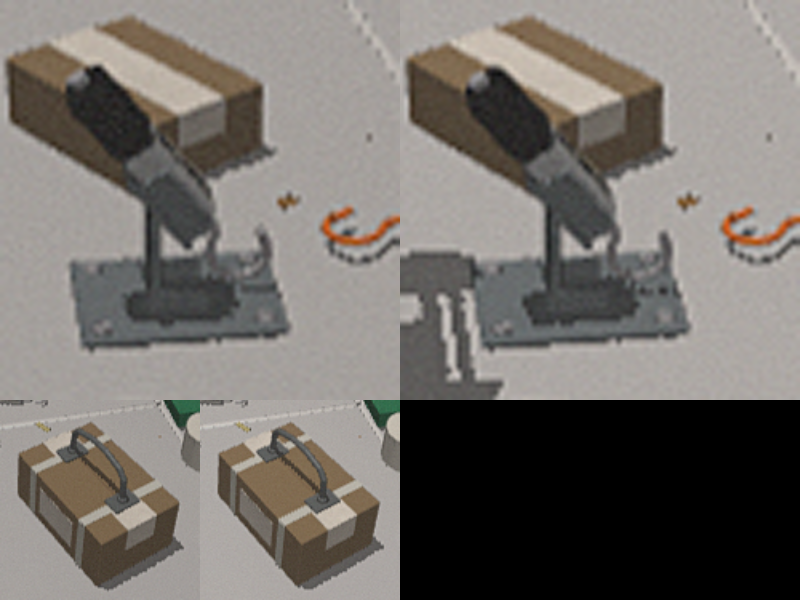

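Before (left) and after (right) match: the scale is back in its rest, the carton is where it stood, and the gripper is clear.

```bash
python3 -c "
from cell import arm
print(arm.sign_off())"
```

```text
the job is handed in; nothing more can be done
None
```

I weighed the handled carton at about 5.4 N (≈0.55 kg), judged from the wrist force since I didn't read the scale's face. It hung level and still, about 6 cm clear of the table, for 3 s; it is back where it stood, the scale is back in its rest, and the job was handed in at about 37 s.

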